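# Pack the render sample and shut the case

### The arm

A 7-joint arm with a two-finger parallel gripper is mounted at the origin on the work surface. World frame = base frame: x ahead of the robot, y to its left, z up, the work surface at z = 0. Lengths are in mm, angles in rad, forces in N, time in s.
With the tool pointing down it reaches from about 400 to 875 mm from the base axis. Payload 4.4 kg.
Tool frame: the origin (TCP) lies on the centre line of the jaws, within the pads' length; the fingertips stand 25 mm ahead of it and the grasp point (between the pads) lies 6 mm ahead of it; x points along the fingers, y is the direction in which the jaws open and shut, and the axes are right-handed (so a half turn about x gives the same grasp; the last joint's range is limited). The gripper opens to 85 mm and grips with 20 to 120 N. Pads are 22 mm wide; open, the fingers measure 114 mm over their backs; the gripper's body (76 mm by 85 mm) begins 54 mm behind the grasp point. The pads swing forward as they close: fully open they stand 13 mm farther back than shut.
Start: joints at [-1.317, 0.628, 0.038, 1.517, -0.027, 0.996, -0.02], TCP at [204.322, 617.066, 256.313] pointing down, gripper open.
Joint ranges: [-3.06, 3.06], [-0.37, 2.12], [-1.25, 1.32], [0.18, 2.47], [-1.1, 4.24], [0.23, 1.98], [-2.94, 2.94]. Speed limits (rad/s): [2.57, 2.57, 3.14, 3.14, 3.14, 3.14, 3.14].

### API

Orientations are given as [roll, pitch, yaw] about the fixed x, y, z axes, in that order (R = Rz(yaw) Ry(pitch) Rx(roll)).
In Python, from cell import * gives the robot as it stands. The module is installed in compiled form; this text tells all that it offers.
- The arm moves only by the tool jog_arm, never from a script. Its argument "series" is a list of rows, each a list of 3 entries, a list of its own where there are three numbers: the turn, a rotation vector about the tool's x, y, z in degrees, then the shift along the tool's x, y, z in mm, then the gripper's target within -1 to 1 (shut at 1, half-way at 0, fully open at -1). In form: [[[rx, ry, rz], [dx, dy, dz], hand], ...]. A call has 1 to 8 rows; each row shifts and turns the commanded pose from where the row before left it, along the tool's axes as they then stand; what a row does not reach is not made up. A row lasts 1/8 s, in which the tool goes at most 62.5 mm and 10.7 degrees, less where a joint would pass 70% of its speed; a pose out of reach is approached as far as the arm can. A call is refused whole if a number of a shift passes 62.5 or a number of a turn 10.7, either way. A call with a gripper value outside its range is refused whole. The fingers move at their own pace and stop on an object; the grip force is fixed at half the most. Time passes only in rows, so rows that do not move let the fingers close. It gives the time, the measured TCP pose, the force and the opening at its end, in the units of the state.
- read_state(): the state, without advancing time (a new reading comes with each control period).
- get_image(name): name is "scene" or "top" or "wrist"; returns a dict with "img" (420x560x3 uint8, red, green, blue), "range_z" (420x560 float32, mm along the optical axis (not along the pixel's ray), 0 where there is no reading), "fovy" (degrees; the focal length in pixels is half the picture's height over the tangent of half this angle, whatever the lens; pixels are square), "cx", "cy" (the principal point, pixels), "cam_to_world" (4x4, takes a point from camera to world coordinates). Camera axes: x right, y up, looking along -z (the intrinsics and any distortion apply to the point x, -y, -z); pixel columns grow to the right and rows downward; lengths in mm; the calibration is good to about 2 mm. A picture is of the moment at which its call begins.
- finish_job(): hands the job in, once; it reports no verdict.
The state is a dict: "clock": time; "qpos": joint angles; "qd": joint speeds; "tau": joint torques, N m; "eef_pos": TCP position; "tool_rot": TCP orientation; "force": force on the tool from outside, world axes, zero at the start; "torque": the same for the moment, N m; "width": finger opening in mm.
Only numpy, scipy, OpenCV 4.12 (cv2) and the standard library are available. Lean on these libraries where they do the work, as an engineer would, in place of code of your own. Each camera call takes 0.05 s, during which the arm holds its last target. There are 200 camera calls.

### The job

Put the rectangular render sample, ribbed face up, into the rectangular recess of the open sample case so that it lies fully down in it. Then swing the lid over and press it fully shut. The round sample stays where it is in its own recess, and the bottle, the tin and the brush beside the case are to be left alone.

Things in the scene. Friction and masses are not known exactly. Their poses are not given: they have to be found in the camera images.
- case: Flat dark steel case fixed to the table, 190 mm along x, 260 along y, 44 high, walls 5. Origin: centre of underside, z up. Lid hinged on top of its +x wall (case yaw is about +90 degrees: robot's left). Inside, a brown wooden insert, upper face 27 mm above the table (17 below the rim), with two recesses 8 mm deep: see recess, and a round one, 76 mm diameter, at case (0, +65 mm).
- recess (a point): Centre of the floor of the rectangular recess, 19 mm above the table, at case (0, -60 mm); same axes as the case. The recess is 116 mm along the case's x, 66 mm along its y, 8 mm deep.
- lid (a joint): Angle of the grey sheet-metal lid in rad: 0 = shut, 1.57 = upright; it starts leaning back a little beyond upright (1.65 to 1.95). The hinge is stiff (about 0.45 N m): the lid stays wherever it is left and has to be pushed all the way. A sample that is not down in its recess keeps it from shutting.
- lid_hinge (a point): Middle of the hinge axis, 44.5 mm above the table, parallel to the case's y. Axes turn with the lid: x from its free edge to the hinge, y along the hinge, z out of its outer face (up when shut). The lid is a plate 190 mm (from the hinge) by 260 mm (along it), 6 mm thick (z = 0 to 6 mm here), outside flat, no handle.
- lid_edge (a point): Middle of the lid's free edge on its outer face, 190 mm from the hinge. A steel tab 60 mm wide, 4 mm thick, stands out 13 mm farther here.
- board: Rectangular render sample, sand-grey, upper face ribbed: 110 mm along x, 60 mm along y, 20 mm thick. Origin: centre of its underside. Lies flat on the table to the right of the case (robot's view). About 0.2 kg.
- disc: Round render sample of the same material, 70 mm diameter, 20 mm thick, lying in the round recess of the case. Origin: centre of its underside. Stays there.
- tint: White tinting bottle standing on the table, 56 mm diameter, 150 mm tall; bystander. Origin: centre of its underside.
- tin: Closed steel tin, 84 mm diameter, 110 mm tall; bystander. Origin: centre of its underside.
- brush: Paint brush lying on the table, about 200 mm long, wooden handle; bystander. Origin: at the table, along its x.
Mind the look-alikes: they are no part of the job. Leave any purple look-alike of the board alone.

How it is judged (in metres and radians):
On the way, in this order (a step that is already met when the one before it is completed fails the run):
1. the rectangular sample lies down in its recess, released, with the lid still open (horizontal distance between board and recess below 0.007 m and z of board in the frame of case below 0.0225 m and angle between the x axis of board and the x axis of case, either way round below 0.12 rad and angle between board's own z axis and vertical below 0.06 rad and value of joint lid above 0.8 rad and contact force between the fingers and board below 0.2 N), for 0.2 s.
2. the lid is shut (value of joint lid below 0.035 rad), for 0.1 s.
At the end, for the whole second after the job is handed in: Board at rest, ribs up, in the rectangular recess: centre within 7 mm, underside at most 3.5 mm above its floor, within 0.12 rad of its direction; disc still down in the round recess, moved under 12 mm; lid shut to under 0.035 rad (7 mm at its free edge) (horizontal distance between board and recess below 0.007 m and z of each of board, disc in the frame of case below 0.0225 m and angle between the x axis of board and the x axis of case, either way round below 0.12 rad and angle between board's own z axis and vertical below 0.06 rad and z of disc in the frame of case above 0.015 m and distance of disc from where it was at the start of the episode below 0.012 m and value of joint lid below 0.035 rad and linear speed of board below 0.02 m/s); the robot touches nothing.
It fails at once if the bottle, the tin or the brush is shifted by more than 40 mm or knocked over (distance of any of tint, tin, brush from where it was at the start of the episode above 0.04 m or angle between any of tint, tin's own z axis and vertical above 0.5 rad).
It also fails if it takes over 53 s, if anything falls off the work surface, if the arm or the gripper's body presses on something with over 40 N, if the wrist force passes 120 N, or if a joint passes its speed limit or range.

## Working session

There is one attempt and no reset: what is moved stays moved. The work goes in short steps, Python scripts to look and compute and a tool call to move; the robot and the scene stay as the last step left them, time stands still between calls to the robot, and variables do not carry over. Pictures are saved under pics/ and viewed, about 8 in all and at most 12, crops included, and the job is handed in when it is done.

Besides the shell and the picture viewer there is one more tool, called after "Emit:" as name(argument=value, ...), one argument or row to a line, values as JSON. jog_arm: Moves the arm, as the interface text tells. Its arguments: {"type":"object","properties":{"series":{"type":"array"}},"required":["series"]}

```bash
mkdir -p pics; cat > h.py <<'E'
from cell import *
import numpy as np, cv2
from scipy.spatial.transform import Rotation as R
def save(name,fn):
    d=get_image(name); cv2.imwrite('pics/'+fn+'.png',d['img'][:,:,::-1]); np.savez('pics/'+fn+'.npz',**d); return d
def load(fn): return dict(np.load('pics/'+fn+'.npz',allow_pickle=True))
def ray(d,u,v):
    f=210/np.tan(np.radians(float(d['fovy']))/2); M=np.array(d['cam_to_world'])
    c=np.stack([(np.asarray(u,float)-float(d['cx']))/f,-(np.asarray(v,float)-float(d['cy']))/f,-np.ones_like(np.asarray(u,float))],-1)
    return M[:3,3],c@M[:3,:3].T
def plane(d,u,v,z):
    o,r=ray(d,u,v); return o+r*((z-o[2])/r[...,2])[...,None]
def cloud(d):
    v,u=np.mgrid[0:420,0:560]; o,r=ray(d,u,v); return o+r*d['range_z'][...,None]
E
python3 - <<'E'
from h import *
print(read_state())
a=save('top','top0'); b=save('scene','sc0')
for d in (a,b): print(d['fovy'],d['cx'],d['cy'],np.round(d['cam_to_world'],3),[k for k in d])
E
```

```text
{'clock': 0.0, 'qpos': array([-1.31678923,  0.62934394,  0.03842868,  1.51835799, -0.0270039 ,
        0.99629127, -0.02001162]), 'qd': array([ 0.0004996 , -0.00065205,  0.00167146,  0.00041657,  0.00035143,
       -0.00024787,  0.00057826]), 'tau': array([-2.64163864e-04, -5.63391387e+01,  1.22548152e+00, -1.93461621e+01,
        1.07882550e-02,  1.03398485e-02, -1.63578676e-05]), 'eef_pos': array([204.13341529, 616.5132498 , 255.39341428]), 'tool_rot': array([-1.56363691,  1.56891331, -1.88344679]), 'force': array([ 0.49221724,  0.39747504, -0.40213615]), 'torque': array([ 0.01211968, -0.04627126, -0.00215427]), 'width': 84.94851000812666}
54.501411238115544 280.7125796081899 214.45398589321601 [[ 1.020000e-01  9.740000e-01 -2.040000e-01  3.040330e+02]
 [-9.950000e-01  9.900000e-02 -2.400000e-02 -1.008240e+02]
 [-3.000000e-03  2.050000e-01  9.790000e-01  1.268307e+03]
 [ 0.000000e+00  0.000000e+00  0.000000e+00  1.000000e+00]] ['img', 'range_z', 'fovy', 'cx', 'cy', 'cam_to_world']
53.12129858665868 270.27373686202645 208.5967998045314 [[-7.740000e-01 -4.340000e-01  4.610000e-01  1.087073e+03]
 [ 6.330000e-01 -5.460000e-01  5.490000e-01  5.239090e+02]
 [ 1.300000e-02  7.170000e-01  6.970000e-01  8.629220e+02]
 [ 0.000000e+00  0.000000e+00  0.000000e+00  1.000000e+00]] ['img', 'range_z', 'fovy', 'cx', 'cy', 'cam_to_world']
```

View pics/top0.png

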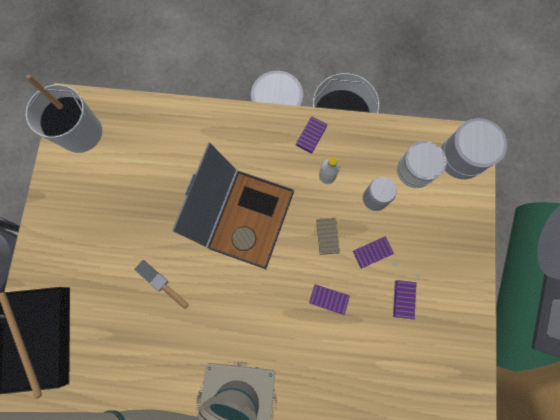

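View pics/sc0.png

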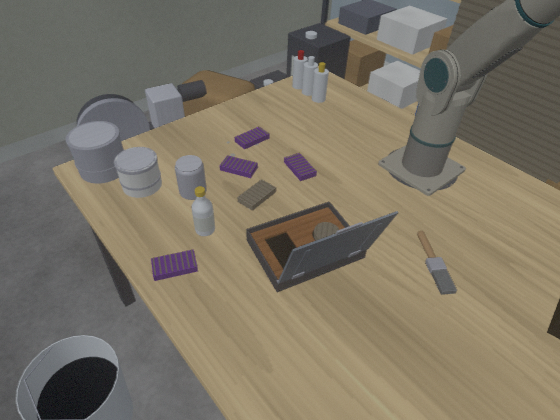

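Top view: board at (328,236), case insert about (252,220) with the dark recess at (259,200) and the disc at (243,239). The lid leans left, edge about (192,200). Bottle (329,170), tin (380,195), brush (160,285), four purple look-alikes.

```bash
python3 - <<'E'
from h import *
d=load('top0'); s=load('sc0'); P=cloud(d); img=d['img'].astype(int)
for (u,v,n) in [(150,350,'table'),(450,250,'table'),(328,236,'board'),(253,222,'insert'),(259,200,'recfloor'),(243,239,'disc'),(205,195,'lid'),(329,162,'cap'),(379,188,'tin'),(172,296,'brush')]:
    print(n,np.round(P[v-1:v+2,u-1:u+2].reshape(-1,3).mean(0),1))
hsv=cv2.cvtColor(d['img'],cv2.COLOR_RGB2HSV)
# board: height mask in window
def win(m,u0,u1,v0,v1):
    k=np.zeros_like(m);k[v0:v1,u0:u1]=m[v0:v1,u0:u1];return k
def rect(mask,z,n):
    c=max(cv2.findContours(mask.astype(np.uint8),cv2.RETR_EXTERNAL,cv2.CHAIN_APPROX_NONE)[0],key=cv2.contourArea)[:,0]
    # expand half pixel ignored
    w=plane(d,c[:,0],c[:,1],z)[:,:2].astype(np.float32); r=cv2.minAreaRect(w); b=cv2.boxPoints(r)
    print(n,np.round(r[0],1),np.round(r[1],1),round(r[2],2),'npx',mask.sum()); print(np.round(b,1).tolist()); return r
print('hsv board',hsv[225:248:4,328],'table',hsv[236,290])
m=win((P[...,2]>10)&(P[...,2]<30),305,350,208,262); rect(m,20,'board depth')
m=win((hsv[...,1]<110),305,350,208,262); rect(m,20,'board col')
m=win((hsv[...,2]<45),230,285,180,225); rect(m,27,'recess dark')
print('hsv recess',hsv[200,259],'insert',hsv[222,253],'rim',hsv[243,285])
# insert wood
m=win((hsv[...,0]<20)&(hsv[...,1]>90)&(hsv[...,2]>50)&(hsv[...,2]<170)&(P[...,2]>15),205,300,160,275); rect(m,27,'insert')
# case rim by depth
m=win((P[...,2]>36)&(P[...,2]<52),205,300,160,275); print('rim px',m.sum())
vv,uu=np.nonzero(m); q=plane(d,uu,vv,44)[:,:2].astype(np.float32); r=cv2.minAreaRect(q); print(r)
# lid plane
m=win((P[...,2]>70)&(hsv[...,1]<90),165,245,140,250); q=P[m]; c=q.mean(0);n=np.linalg.svd(q-c)[2][2];print('lid',len(q),c.round(1),n.round(3),'rms',((q-c)@n).std(), q[:,2].max())
c=cv2.resize(d['img'][140:280,160:440],None,fx=2.8,fy=2.8,interpolation=cv2.INTER_CUBIC);cv2.imwrite('pics/crop.png',c[:,:,::-1])
E
```

```text
table [119.6 275.    0.3]
table [ 5.093e+02 -6.065e+02 -5.000e-01]
board [ 511.5 -222.8   19.5]
insert [530.6  12.6  26.6]
recfloor [604.    2.6  19.2]
disc [472.9  35.6  39.4]
lid [571.4 145.3 151.2]
cap [ 705.4 -196.3  148.3]
tin [ 654.1 -352.2  109.1]
brush [282.3 229.6  18.8]
hsv board [[ 18  51 116]
 [ 18  53 111]
 [ 23  40 108]
 [ 20  41 111]
 [ 19  50 112]
 [ 19  48 116]] table [ 19  91 184]
board depth [ 513.1 -220.4] [110.4  60.8] 10.48 npx 687
[[453.29998779296875, -200.60000610351562], [464.29998779296875, -260.29998779296875], [572.9000244140625, -240.1999969482422], [561.7999877929688, -180.5]]
board col [ 517.  -220.1] [167.6 138. ] 5.13 npx 2430
[[427.3999938964844, -158.89999389648438], [439.70001220703125, -296.29998779296875], [606.5999755859375, -281.29998779296875], [594.2999877929688, -143.89999389648438]]
recess dark [598.2   5.4] [109.8  59.3] 76.24 npx 642
[[556.2999877929688, -40.900001525878906], [613.9000244140625, -55.0], [640.0, 51.70000076293945], [582.4000244140625, 65.80000305175781]]
hsv recess [165  15  35] insert [ 13 145 134] rim [ 19  95 170]
insert [541.2  20.4] [179.3 249.4] 76.28 npx 3402
[[398.79998779296875, -37.099998474121094], [641.0, -96.19999694824219], [683.5, 77.9000015258789], [441.29998779296875, 137.10000610351562]]
rim px 1006
((541.2777099609375, 23.540969848632812), (196.9260711669922, 261.1817932128906), 76.26251220703125)
lid 3079 [567.1 147.7 162.6] [0.205 0.975 0.089] rms 22.939558437960308 1268.307012463224
```

View pics/crop.png

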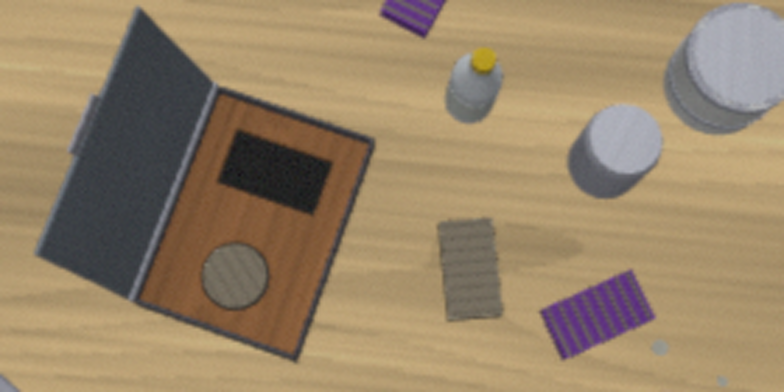

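```bash
cat >> h.py <<'E'
def pose():
    s=read_state(); return np.array(s['eef_pos']),R.from_euler('xyz',s['tool_rot']),s
def down(yaw_deg): # tool x down, tool y along yaw
    a=np.radians(yaw_deg); y=np.array([np.cos(a),np.sin(a),0]); x=np.array([0,0,-1.]); return R.from_matrix(np.stack([x,y,np.cross(x,y)],1))
def rows(p,Q,target,QT,n=None):
    target=np.array(target,float); rv=(Q.inv()*QT).as_rotvec(degrees=True); d=target-p
    n=n or int(max(np.ceil(np.linalg.norm(d)/60),np.ceil(np.linalg.norm(rv)/10.5),1))
    for i in range(n):
        q=Q*R.from_rotvec(rv*i/n,degrees=True)
        print([np.round(rv/n,2).tolist(),np.round(q.inv().apply(d/n),1).tolist()])
    return target,QT
E
python3 - <<'E'
from h import *
p,Q,s=pose(); print(np.round(Q.as_matrix(),3)); M=Q.as_matrix(); print('yaw of tool y',np.degrees(np.arctan2(M[1,1],M[0,1])))
for y in (100.5,-79.5): print(y,np.round((Q.inv()*down(y)).as_rotvec(degrees=True),1))
E
```

```text
[[-0.001  0.314  0.949]
 [-0.002  0.949 -0.314]
 [-1.    -0.002 -0.   ]]
yaw of tool y 71.67865992022672
100.5 [-28.8  -0.    0.1]
-79.5 [1.512e+02 1.000e-01 0.000e+00]
```

```bash
python3 - <<'E'
from h import *
p,Q,s=pose(); 
t,q=rows(p,Q,[425,250,330],down(71.7-75.6),8)
rows(t,q,[505,-220,260],down(-79.5),8)
E
```

```text
[[9.45, 0.01, 0.01], [-9.3, -34.8, 40.6]]
[[9.45, 0.01, 0.01], [-9.3, -27.7, 45.8]]
[[9.45, 0.01, 0.01], [-9.3, -19.8, 49.7]]
[[9.45, 0.01, 0.01], [-9.3, -11.4, 52.3]]
[[9.45, 0.01, 0.01], [-9.3, -2.6, 53.4]]
[[9.45, 0.01, 0.01], [-9.3, 6.2, 53.1]]
[[9.45, 0.01, 0.01], [-9.3, 14.8, 51.4]]
[[9.45, 0.01, 0.01], [-9.3, 23.0, 48.3]]
[[9.45, 0.0, 0.0], [8.8, 14.0, 57.9]]
[[9.45, 0.0, 0.0], [8.8, 23.3, 54.9]]
[[9.45, 0.0, 0.0], [8.8, 32.0, 50.3]]
[[9.45, 0.0, 0.0], [8.8, 39.8, 44.4]]
[[9.45, 0.0, 0.0], [8.8, 46.5, 37.2]]
[[9.45, 0.0, 0.0], [8.8, 52.0, 29.1]]
[[9.45, 0.0, 0.0], [8.8, 56.1, 20.1]]
[[9.45, 0.0, 0.0], [8.8, 58.6, 10.6]]
```

Emit:
jog_arm(
  series=[
    [[9.45,0,0],[-9,-35,41],-1],
    [[9.45,0,0],[-9,-28,46],-1],
    [[9.45,0,0],[-9,-20,50],-1],
    [[9.45,0,0],[-9,-11,52],-1],
    [[9.45,0,0],[-9,-3,53],-1],
    [[9.45,0,0],[-9,6,53],-1],
    [[9.45,0,0],[-9,15,51],-1],
    [[9.45,0,0],[-9,23,48],-1],
  ],
)

```text
clock: 1.1
eef_pos: [425.4, 249.3, 328.5]
tool_rot: [-1.992, 1.571, 2.646]
force: [0.7, 1.0, 0.2]
width: 85.5
```

Emit:
jog_arm(
  series=[
    [[9.45,0,0],[9,14,58],-1],
    [[9.45,0,0],[9,23,55],-1],
    [[9.45,0,0],[9,32,50],-1],
    [[9.45,0,0],[9,40,44],-1],
    [[9.45,0,0],[9,46,37],-1],
    [[9.45,0,0],[9,52,29],-1],
    [[9.45,0,0],[9,56,20],-1],
    [[9.45,0,0],[9,59,11],-1],
  ],
)

```text
clock: 2.1
eef_pos: [504.7, -220.1, 255.7]
tool_rot: [-1.432, 1.57, 1.888]
force: [0.3, 0.4, 0.7]
width: 85.3
```

```bash
python3 - <<'E'
from h import *
p,Q,s=pose(); print(s['clock'],p.round(1),np.round(Q.as_matrix(),3).tolist(),s['qpos'].round(2),s['force'])
d=save('wrist','w1'); P=cloud(d); print(d['fovy'],np.round(d['cam_to_world'],3).tolist()); z=P[...,2]
print(np.histogram(z[d['range_z']>0],bins=[-50,-5,5,10,15,18,22,30,50,100,200,300,400]))
E
```

```text
2.1 [ 504.7 -220.1  255.7] [[-0.0, 0.177, -0.984], [0.001, -0.984, -0.177], [-1.0, -0.001, 0.0]] [-0.13  0.6   0.78  1.81 -0.51  0.94 -0.52] [0.32917647 0.44297514 0.66403671]
63.2076699385457 [[0.177, 0.947, 0.268, 574.202], [-0.984, 0.171, 0.048, -207.205], [-0.001, -0.273, 0.962, 374.073], [0.0, 0.0, 0.0, 1.0]]
(array([     0, 118530,    983,   1048,    665,  23046,  21193,   8358,
         2978,   8766,  18769,  29852]), array([-50,  -5,   5,  10,  15,  18,  22,  30,  50, 100, 200, 300, 400]))
```

View pics/w1.png

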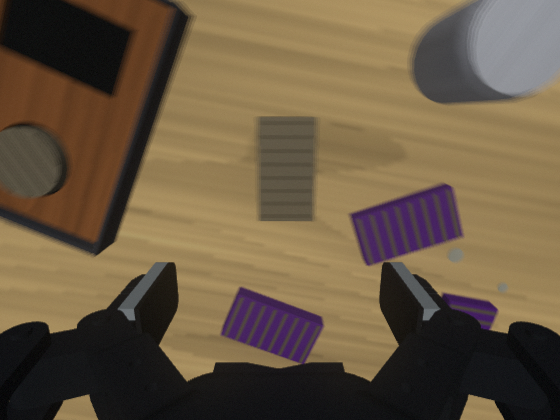

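Wrist view: board upright at u 258–316, v 117–221, nearly aligned with the jaws; fingertips at about (165,265) and (395,265), with the recess and disc at the left.

```bash
cat >> h.py <<'E'
def boardrect(d,P,box,z,lo=10,hi=30):
    m=np.zeros((420,560),np.uint8); u0,u1,v0,v1=box; m[v0:v1,u0:u1]=((P[...,2]>lo)&(P[...,2]<hi))[v0:v1,u0:u1]
    c=max(cv2.findContours(m,cv2.RETR_EXTERNAL,cv2.CHAIN_APPROX_NONE)[0],key=cv2.contourArea)[:,0]
    r=cv2.minAreaRect(plane(d,c[:,0],c[:,1],z)[:,:2].astype(np.float32)); print('rect',np.round(r[0],1),np.round(r[1],1),round(r[2],2)); return r
E
python3 - <<'E'
from h import *
d=load('w1'); P=cloud(d)
print('top z',np.median(P[130:210,270:305,2]),'table',np.median(P[100:250,330:345,2]))
boardrect(d,P,(235,340,90,245),20)
hsv=cv2.cvtColor(d['img'],cv2.COLOR_RGB2HSV)
m=np.zeros((420,560),np.uint8); m[90:245,235:330]=((hsv[...,1]<80)&(hsv[...,2]<135))[90:245,235:330]
c=max(cv2.findContours(m,0,1)[0],key=cv2.contourArea)[:,0]; r=cv2.minAreaRect(plane(d,c[:,0],c[:,1],20)[:,:2].astype(np.float32)); print('col',r)
# fingertips: points by range > z between 200 and 300
m=(P[...,2]>150)&(d['range_z']>0)
for a,b in((100,190),(370,450)):
    q=P[250:340,a:b][m[250:340,a:b]]; i=q[:,2].argsort()[:40]; print('tip',q[i].mean(0).round(1), q[:,2].min())
E
```

```text
top z 20.982629680143532 table 0.7722520946107636
rect [ 516.4 -222.6] [109.7  59.9] 10.58
col ((516.5584106445312, -225.8126220703125), (108.4610366821289, 54.39333724975586), 10.221963882446289)
tip [ 498.6 -177.3  245.2] 244.1695322778729
tip [ 514.  -261.5  245.2] 244.21273280622052
```

Emit:
jog_arm(
  series=[
    [[0,0,0],[50,2,-5],-1],
    [[0,0,0],[50,2,-5],-1],
    [[0,0,0],[50,0,0],-1],
    [[0,0,0],[45,0,0],-1],
    [[0,0,0],[25,0,0],-1],
    [[0,0,0],[9,0,0],-1],
    [[0,0,0],[0,0,0],1],
    [[0,0,0],[0,0,0],1],
  ],
)

```text
clock: 3.15
eef_pos: [515.8, -221.4, 28.9]
tool_rot: [2.471, 1.568, -0.488]
force: [-0.2, 0.8, -2.0]
width: 58.1
```

Emit:
jog_arm(
  series=[
    [[0,0,0],[0,0,0],1],
    [[0,0,0],[0,0,0],1],
    [[0,0,0],[0,0,0],1],
  ],
)

```text
clock: 3.52
eef_pos: [515.8, -221.3, 28.7]
tool_rot: [2.54, 1.568, -0.419]
force: [-1.7, -1.0, 7.8]
width: 58.7
```

```bash
python3 - <<'E'
from h import *
p,Q,s=pose(); print(s['width'],s['force'],np.round(Q.as_matrix(),3).tolist())
t=p+[0,0,110]
rows(t,Q,[599,6,150],down(-13.7),7)
E
```

```text
58.65967824453558 [-1.66014692 -0.99723229  7.78676088] [[0.002, 0.182, -0.983], [-0.001, -0.983, -0.182], [-1.0, 0.001, -0.002]]
[[-9.4, -0.01, -0.02], [-1.6, -29.8, -17.6]]
[[-9.4, -0.01, -0.02], [-1.6, -26.5, -22.2]]
[[-9.4, -0.01, -0.02], [-1.6, -22.5, -26.3]]
[[-9.4, -0.01, -0.02], [-1.6, -17.9, -29.6]]
[[-9.4, -0.01, -0.02], [-1.6, -12.8, -32.1]]
[[-9.4, -0.01, -0.02], [-1.6, -7.4, -33.8]]
[[-9.4, -0.01, -0.02], [-1.6, -1.8, -34.5]]
```

Emit:
jog_arm(
  series=[
    [[0,0,0],[-20,0,0],1],
    [[0,0,0],[-45,0,0],1],
    [[0,0,0],[-45,0,0],1],
  ],
)

```text
clock: 3.9
eef_pos: [514.8, -220.3, 138.4]
tool_rot: [-0.733, 1.57, 2.592]
force: [0.5, -0.7, -2.6]
width: 58.3
```

Emit:
jog_arm(
  series=[
    [[-9.4,0,0],[-2,-30,-18],1],
    [[-9.4,0,0],[-2,-26,-22],1],
    [[-9.4,0,0],[-2,-22,-26],1],
    [[-9.4,0,0],[-2,-18,-30],1],
    [[-9.4,0,0],[-2,-13,-32],1],
    [[-9.4,0,0],[-2,-7,-34],1],
    [[-9.4,0,0],[-2,-2,-34],1],
    [[0,0,0],[0,0,0],1],
  ],
)

```text
clock: 4.9
eef_pos: [599.5, 10.2, 151.3]
tool_rot: [-3.1, 1.568, 1.379]
force: [-0.7, 0.5, -2.4]
width: 58.4
```

```bash
python3 - <<'E'
from h import *
p,Q,s=pose(); M=Q.as_matrix();print(s['clock'],p.round(1),np.degrees(np.arctan2(M[1,1],M[0,1])),s['force'],s['qpos'].round(2),s['width'])
d=save('wrist','w2'); t=save('top','top2')
a=d['img']; b=cv2.resize(t['img'][140:280,160:440],(560,280)); cv2.imwrite('pics/v2.png',np.vstack([a,b])[:600,:,::-1])
E
```

```text
4.9 [599.5  10.2 151.3] -13.345090190234489 [-0.72769777  0.54828147 -2.37839966] [-0.29  0.72  0.38  1.77 -0.38  0.73  0.05] 58.436650924133936
```

View pics/v2.png

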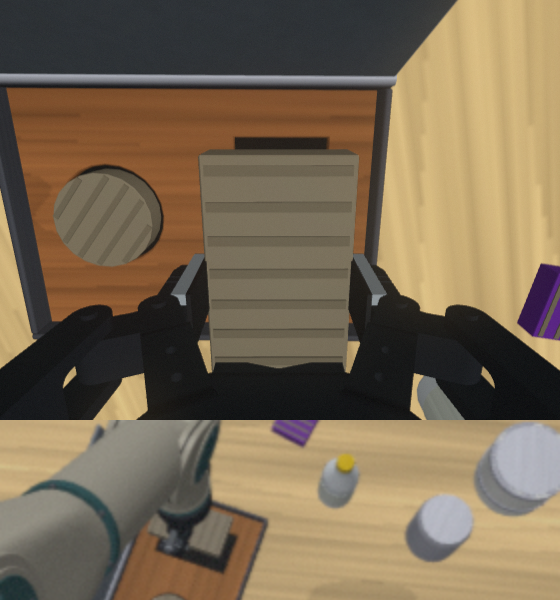

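Wrist view: board firmly held, top far corners at (200,153) and (357,153). The recess's far edge shows at v≈137, u 235–328; the disc is at (108,215), the hinge wall at v≈80.

```bash
python3 - <<'E'
from h import *
d=load('w2'); P=cloud(d); p,Q,s=pose()
g=d['img'].astype(float).mean(2)
print('zs: board',np.median(P[180:300,230:330,2]),'insert',np.median(P[110:130,120:340,2]),'rec',P[142,270:300,2])
# recess: dark mask just above board
m=np.zeros((420,560),np.uint8); m[130:150,220:345]=(g<50)[130:150,220:345]
us=[(np.nonzero(m[v])[0].min(),np.nonzero(m[v])[0].max()) for v in range(139,148)]; print('rec cols',us)
vs=[np.nonzero(m[:,u])[0].min() for u in range(240,326,10)]; print('rec top v',vs)
L=np.median([a for a,b in us])-.5; Rr=np.median([b for a,b in us])+.5; V=np.median(vs)-.5
a=plane(d,L,143,27.);b=plane(d,Rr,143,27.); e0=plane(d,L,vs[0]-.5,27.);e1=plane(d,Rr,vs[-1]-.5,27.)
print('recess L,R',a.round(1),b.round(1),'width',np.linalg.norm(a-b).round(1),'corners',e0.round(1),e1.round(1))
ed=e1-e0; yaw=np.degrees(np.arctan2(-ed[1],-ed[0])); print('case y dir deg',yaw,'=> case yaw',yaw-90)
# board top by range
zt=np.median(P[180:300,230:330,2])
m=np.zeros((420,560),np.uint8); m[135:250,180:380]=(np.abs(P[...,2]-zt)<4)[135:250,180:380]
rws=[(np.nonzero(m[v])[0].min(),np.nonzero(m[v])[0].max()) for v in range(165,245,10)];print(rws)
print('top v',[np.nonzero(m[:,u])[0].min() for u in range(210,350,20)])
rws=np.array(rws); vv=np.arange(165,245,10)
for zz in (zt,142.4):
    l=plane(d,rws[:,0]-.5,vv,zz);r=plane(d,rws[:,1]+.5,vv,zz); c=(l+r)/2
    f=np.median([np.nonzero(m[:,u])[0].min() for u in range(210,350,20)])-.5
    k=np.polyfit(c[:,1],c[:,0],1); print('z',zz,'width',np.linalg.norm(l-r,axis=1).round(1),'axis yaw',np.degrees(np.arctan2(1,k[0])))
    e=plane(d,(rws[0]).mean(),f,zz); ax=np.array([k[0],1,0])/np.hypot(k[0],1); print('board far mid',e.round(1),'centre',(e-55*ax).round(1))
# tips
E
```

```text
zs: board 143.60265845984966 insert 27.77340273831956 rec [20.18724121 21.21393975 20.26172331 20.76024522 20.66170609 20.29013257
 21.15451485 19.59347109 20.35719541 20.42124365 19.34788091 18.76838427
 20.81971225 21.3231523  20.00705259 19.5814094  20.58282736 20.04786576
 18.98881336 20.61284946 22.53876723 20.86979635 19.82678238 20.25223912
 19.63779419 20.18198719 19.96978784 20.57317284 19.7614871  19.93199155]
rec cols [(np.int64(235), np.int64(327)), (np.int64(235), np.int64(327)), (np.int64(235), np.int64(327)), (np.int64(235), np.int64(327)), (np.int64(235), np.int64(327)), (np.int64(235), np.int64(326)), (np.int64(235), np.int64(326)), (np.int64(235), np.int64(326)), (np.int64(235), np.int64(326))]
rec top v [np.int64(138), np.int64(138), np.int64(137), np.int64(138), np.int64(138), np.int64(138), np.int64(138), np.int64(138), np.int64(138)]
recess L,R [582.1  64.6  27. ] [645.6  49.5  27. ] width 65.3 corners [583.1  68.2  27. ] [646.3  53.2  27. ]
case y dir deg 166.66812088611294 => case yaw 76.66812088611294
[(np.int64(199), np.int64(358)), (np.int64(199), np.int64(357)), (np.int64(200), np.int64(356)), (np.int64(201), np.int64(356)), (np.int64(201), np.int64(355)), (np.int64(202), np.int64(355)), (np.int64(203), np.int64(354)), (np.int64(203), np.int64(353))]
top v [np.int64(153), np.int64(154), np.int64(153), np.int64(153), np.int64(153), np.int64(153), np.int64(153)]
z 143.60265845984966 width [59.4 59.5 59.2 59.3 59.4 59.5 59.3 59.4] axis yaw 76.66081469763874
board far mid [613.7  63.8 143.6] centre [601.   10.3 143.6]
z 142.4 width [60.  60.1 59.8 59.9 60.  60.1 59.8 59.9] axis yaw 76.66081469763861
board far mid [613.6  63.7 142.4] centre [600.9  10.1 142.4]
```

Emit:
jog_arm(
  series=[
    [[0,0,0],[30,1.6,5.6],1],
    [[0,0,0],[30,0,0],1],
    [[0,0,0],[16,0,0],1],
    [[0,0,0],[0,0,0],1],
  ],
)

```text
clock: 5.5
eef_pos: [598.1, -1.0, 74.4]
tool_rot: [-1.137, 1.568, -2.948]
force: [-0.5, 0.6, -1.9]
width: 58.4
```

```bash
python3 - <<'E'
from h import *
p,Q,s=pose(); M=Q.as_matrix();print(s['clock'],p.round(1),np.degrees(np.arctan2(M[1,1],M[0,1])),M[:,0].round(3),s['width'])
d=save('wrist','w3'); cv2.imwrite('pics/w3.png',d['img'][:,:,::-1])
E
```

```text
5.5 [598.1  -1.   74.4] -13.805268982469634 [-0.002 -0.    -1.   ] 58.36249879320867
```

View pics/w3.png

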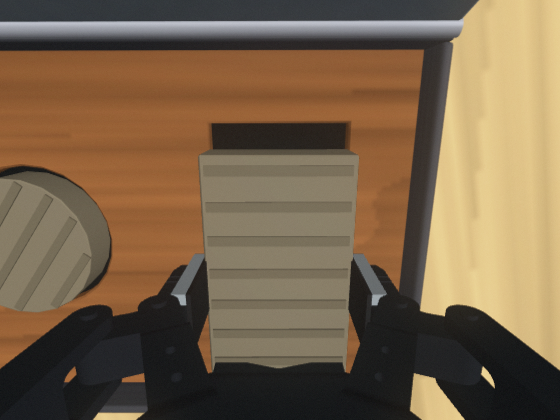

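Board just above the case, recess's far edge at v≈122, u 210–349; board's far edge at v≈153, so it sits too near. Measuring.

```bash
cat > m.py <<'E'
from h import *
import sys
def run(fn,zt,u0,u1,v0,v1,bt=150):
    d=load(fn); P=cloud(d); g=d['img'].astype(float).mean(2)
    m=np.zeros((420,560),bool); m[v0:v1,u0:u1]=(g<55)[v0:v1,u0:u1]
    vr=range(v0+8,v1-2); us=np.array([(np.nonzero(m[v])[0].min(),np.nonzero(m[v])[0].max()) for v in vr]); print(us.tolist())
    vs=[np.nonzero(m[:,u])[0].min() for u in range(u0+20,u1-20,8)]; print('top',vs)
    L=np.median(us[:,0])-.5;Rr=np.median(us[:,1])+.5;V=np.median(vs)-.5
    e0=plane(d,L,V,27.);e1=plane(d,Rr,V,27.); print('recess corners',e0.round(1),e1.round(1),'w',np.linalg.norm(e0-e1).round(1))
    a=np.radians(76.4); X=np.array([np.cos(a),np.sin(a),0]); rc=(e0+e1)/2-58*X; print('recess c',rc.round(1))
    b=np.abs(P[...,2]-zt)<4; vv=np.arange(165,245,10); r=np.array([(np.nonzero(b[v,180:380])[0].min()+180,np.nonzero(b[v,180:380])[0].max()+180) for v in vv])
    l=plane(d,r[:,0]-.5,vv,zt);q=plane(d,r[:,1]+.5,vv,zt);c=(l+q)/2;k=np.polyfit(c[:,1],c[:,0],1)
    f=np.median([np.nonzero(b[140:200,u])[0].min()+140 for u in range(215,345,10)])-.5
    e=plane(d,r[0].mean(),f,zt); bc=e-55*X; print('zrange',np.median(P[180:300,230:330,2]),'w',np.linalg.norm(l-q,axis=1).mean().round(1),'yaw',np.degrees(np.arctan2(1,k[0])).round(2),'board c',bc.round(1))
    p,Q,s=pose(); dd=rc-bc; dd[2]=0; print('now',p.round(1),'shift world',dd.round(1),'tool',Q.inv().apply(dd).round(1))
E
python3 -c "
from m import *
run('w3',65.7,195,365,118,149)"
```

```text
[[212, 347], [212, 347], [212, 347], [212, 347], [212, 347], [212, 347], [212, 347], [212, 347], [212, 347], [212, 347], [212, 346], [212, 347], [212, 346], [212, 345], [212, 345], [212, 345], [212, 346], [213, 345], [213, 345], [213, 345], [213, 345]]
top [np.int64(123), np.int64(123), np.int64(123), np.int64(123), np.int64(123), np.int64(123), np.int64(123), np.int64(123), np.int64(123), np.int64(123), np.int64(123), np.int64(123), np.int64(123), np.int64(123), np.int64(123), np.int64(123), np.int64(123)]
recess corners [584.1  69.2  27. ] [646.4  53.9  27. ] w 64.1
recess c [601.6   5.2  27. ]
zrange 66.58169286777166 w 59.8 yaw 76.03 board c [599.7  -1.1  65.7]
now [599.   -0.9  75.4] shift world [1.9 6.2 0. ] tool [-0.   0.4 -6.5]
```

Emit:
jog_arm(
  series=[
    [[0,0,0],[8,0.4,-6.5],1],
    [[0,0,0],[6,0,0],1],
    [[0,0,0],[0,0,0],1],
    [[0,0,0],[0,0,0],1],
  ],
)

```text
clock: 6.05
eef_pos: [601.1, 5.9, 61.4]
tool_rot: [1.151, 1.571, -0.659]
force: [-0.0, 0.6, -2.1]
width: 58.3
```

```bash
python3 -c "
from m import *
d=save('wrist','w4'); p,Q,s=pose(); print(p, s['force']); zt=p[2]-8.7
P=cloud(d); g=d['img'].mean(2); print(g[100:165:2,280].round().tolist(), P[100:165:2,280,2].round().tolist())
print(g[145,185:375:2].round().astype(int).tolist())
"
```

```text
[601.12134309   5.80384951  61.50369037] [ 0.1479322   0.20225899 -2.51007789]
[101.0, 97.0, 95.0, 95.0, 89.0, 92.0, 85.0, 87.0, 90.0, 94.0, 96.0, 98.0, 101.0, 102.0, 102.0, 104.0, 107.0, 108.0, 105.0, 104.0, 85.0, 40.0, 36.0, 37.0, 36.0, 76.0, 81.0, 83.0, 121.0, 123.0, 120.0, 125.0, 121.0] [27.0, 28.0, 28.0, 28.0, 27.0, 27.0, 26.0, 27.0, 28.0, 27.0, 28.0, 28.0, 30.0, 28.0, 27.0, 28.0, 28.0, 28.0, 28.0, 29.0, 27.0, 21.0, 20.0, 20.0, 20.0, 40.0, 48.0, 53.0, 52.0, 53.0, 54.0, 53.0, 54.0]
[100, 102, 102, 102, 102, 101, 102, 96, 76, 71, 36, 35, 35, 38, 37, 38, 35, 38, 36, 34, 37, 38, 35, 38, 35, 34, 38, 36, 38, 38, 37, 36, 37, 36, 37, 36, 38, 39, 38, 37, 37, 36, 35, 37, 38, 38, 37, 36, 40, 37, 37, 34, 34, 37, 35, 38, 37, 37, 36, 37, 36, 38, 38, 36, 35, 37, 37, 38, 39, 37, 38, 38, 38, 42, 36, 37, 40, 36, 38, 37, 37, 54, 55, 68, 99, 99, 100, 100, 100, 100, 101, 98, 101, 99, 100]
```

View pics/w4.png

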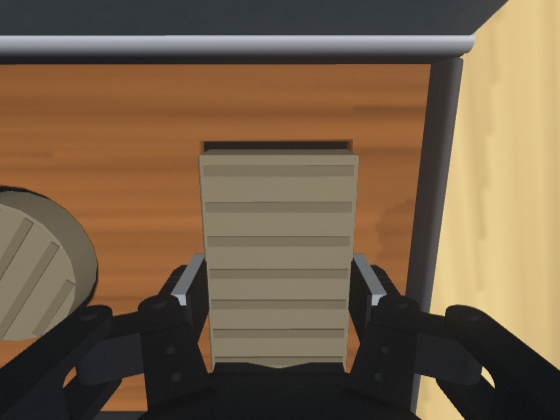

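Recess's far edge at v≈141 (u 200–352), board's far top edge at v≈155: nearly aligned.

```bash
python3 -c "
from m import *
d=load('w4'); P=cloud(d); p,Q,s=pose()
e0=plane(d,200.5,140.5,27.);e1=plane(d,352.,140.5,27.); print(np.linalg.norm(e0-e1))
X=-(np.cross([0,0,1],(e1-e0)/np.linalg.norm(e1-e0)))*-1; X/=np.linalg.norm(X); print('yaw',np.degrees(np.arctan2(X[1],X[0])))
rc=(e0+e1)/2-58*X
zt=p[2]-8.7
b=np.abs(P[...,2]-zt)<4; vv=np.arange(165,245,10); r=np.array([(np.nonzero(b[v,180:380])[0].min()+180,np.nonzero(b[v,180:380])[0].max()+180) for v in vv])
l=plane(d,r[:,0]-.5,vv,zt);q=plane(d,r[:,1]+.5,vv,zt);c=(l+q)/2;k=np.polyfit(c[:,1],c[:,0],1); a=np.arctan2(1,k[0]); B=np.array([np.cos(a),np.sin(a),0])
e=plane(d,r[0].mean(),154.5,zt); f=plane(d,r[0].mean(),149.5,zt-20)
for t in(e,f):
  dd=rc-(t-55*B); dd[2]=0; print(zt,(t-55*B).round(1),rc.round(1),np.degrees(a).round(2),'tool shift',Q.inv().apply(dd).round(1))
"
```

```text
66.7878825862595
yaw 76.28426181754658
52.803690370872914 [602.2   5.2  52.8] [601.4   5.3  27. ] 76.11 tool shift [-0.  -0.8  0. ]
52.803690370872914 [602.1   4.8  32.8] [601.4   5.3  27. ] 76.11 tool shift [-0.  -0.8 -0.3]
```

Emit:
jog_arm(
  series=[
    [[0,0,0],[4,-0.8,0],1],
    [[0,0,0],[4,0,0],1],
    [[0,0,0],[3,0,0],1],
    [[0,0,0],[0,0,0],1],
  ],
)

```text
clock: 6.6
eef_pos: [600.0, 6.2, 49.9]
tool_rot: [-1.357, 1.57, 3.116]
force: [0.1, -0.2, -1.6]
width: 58.4
```

Emit:
jog_arm(
  series=[
    [[0,0,0],[1,0,0],1],
    [[0,0,0],[0,0,0],-1],
    [[0,0,0],[0,0,0],-1],
    [[0,0,0],[0,0,0],-1],
    [[0,0,0],[-15,0,0],-1],
    [[0,0,0],[-50,0,0],-1],
    [[0,0,0],[-60,0,0],-1],
    [[0,0,0],[-60,0,0],-1],
  ],
)

```text
clock: 7.6
eef_pos: [600.1, 6.1, 237.2]
tool_rot: [1.798, 1.57, -0.013]
force: [0.7, 0.5, 0.1]
width: 85.0
```

```bash
python3 -c "
from m import *
d=save('wrist','w5'); p,Q,s=pose(); print(s['clock'],p, s['force'])
P=cloud(d); print(np.round(P[60:330:30,200:360:20,2],0).tolist())
"
```

```text
7.65 [604.36546982   5.20991126 245.42806856] [ 1.92459891 -1.22094345  4.6412231 ]
[[83.0, 83.0, 84.0, 82.0, 83.0, 83.0, 84.0, 83.0], [28.0, 29.0, 28.0, 29.0, 27.0, 30.0, 27.0, 28.0], [28.0, 28.0, 27.0, 28.0, 27.0, 29.0, 28.0, 27.0], [29.0, 29.0, 28.0, 42.0, 40.0, 41.0, 28.0, 28.0], [27.0, 29.0, 28.0, 41.0, 42.0, 41.0, 28.0, 27.0], [27.0, 28.0, 28.0, 41.0, 41.0, 41.0, 28.0, 28.0], [28.0, 28.0, 28.0, 39.0, 40.0, 39.0, 28.0, 29.0], [29.0, 27.0, 28.0, 29.0, 29.0, 27.0, 29.0, 28.0], [0.0, 1.0, 0.0, 2.0, 2.0, -0.0, 1.0, 0.0]]
```

View pics/w5.png

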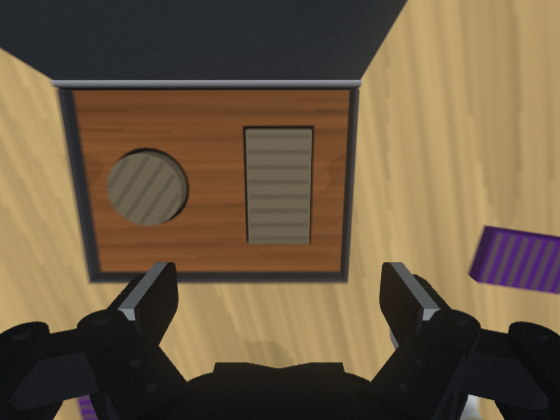

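Board is seen within the recess at (279,186), disc untouched. Checking its tilt and the lid's position.

```bash
python3 -c "
from m import *
d=load('w5'); P=cloud(d)
X=np.array([.237,.9715]);Y=np.array([-.9715,.237])
def fit(q,n):
  c=q.mean(0); A=np.c_[(q[:,:2]-c[:2])@X,(q[:,:2]-c[:2])@Y,np.ones(len(q))]; k=np.linalg.lstsq(A,q[:,2],rcond=None)[0]; print(n,c.round(1),k.round(4))
fit(P[132:240,252:306].reshape(-1,3),'board'); fit(P[165:205,125:175].reshape(-1,3),'disc'); fit(np.r_[P[100:260,205:238].reshape(-1,3)],'insert')
boardrect(d,P,(230,330,110,260),39,33,50)
boardrect(d,P,(95,195,135,240),39,33,50)
m=np.zeros((420,560),bool); m[20:70,130:330]=1
t=load('top0');T=cloud(t); m=np.zeros((420,560),bool)
m=(T[...,2]>60)&(t['range_z']>0)&(T[...,2]<260); m[:,:170]=0;m[:,240:]=0;m[:140]=0;m[250:]=0
q=T[m]; c=q.mean(0)
for _ in range(4):
  n=np.linalg.svd(q-q.mean(0),full_matrices=False)[2][2]; c=q.mean(0); q=q[np.abs((q-c)@n)<6]
n*=np.sign(n[1]); print('lid',len(q),c.round(1),n.round(3),'theta',90+np.degrees(np.arctan2(-n[2],np.hypot(*n[:2]))))
c0=np.array([541.5,22]); s=(q[:,:2]-c0); print('lid x range',(s@X).min(),(s@X).max(),'y',(s@Y).min(),(s@Y).max(),'zmax',q[:,2].max())
"
```

```text
board [602.    7.6  41. ] [7.23000e-02 1.50000e-03 4.10069e+01]
disc [484.6  38.   41. ] [ 0.3421 -0.4438 40.9601]
insert [548.3  23.4  29.3] [ 3.80000e-03 -8.15200e-01  2.93277e+01]
rect [601.4   5.6] [109.4  59.9] 76.3
rect [479.5  34.7] [71.3 69.1] 13.41
lid 3210 [567.9 147.4 154. ] [ 0.226  0.926 -0.303] theta 107.61801788691815
lid x range 96.32771013350012 159.19649026918478 y -129.62833484485935 130.93740006598068 zmax 241.44329264894873
```

```bash
python3 -c "
from m import *
d=load('w5'); P=cloud(d)
X=np.array([.237,.9715]);Y=np.array([-.9715,.237])
def fit(q,n):
  q=q.reshape(-1,3); q=q[np.abs(q[:,2]-np.median(q[:,2]))<4]; c=q.mean(0); A=np.c_[(q[:,:2]-c[:2])@X,(q[:,:2]-c[:2])@Y,np.ones(len(q))]; k=np.linalg.lstsq(A,q[:,2],rcond=None)[0]; print(n,c.round(1),k.round(4),len(q))
fit(P[132:240,252:306],'board'); fit(P[165:205,125:175],'disc'); fit(P[100:260,205:238],'insert'); fit(P[100:260,318:340],'insert2')
"
```

```text
board [601.9   7.4  40. ] [-1.00000e-04  7.00000e-04  4.00329e+01] 5814
disc [484.1  37.9  40. ] [ 1.20000e-03 -2.00000e-04  4.00275e+01] 1989
insert [548.   23.2  27.8] [-1.00000e-04  1.60000e-03  2.77754e+01] 5255
insert2 [650.   -1.9  27.8] [-6.00000e-04  2.60000e-03  2.77621e+01] 3508
```

Board and disc lie level at the same height, in place. Lid stands at about 107.6°. Raising, shutting the fingers, and reading the pose.

Emit:
jog_arm(
  series=[
    [[0,0,0],[-40,0,0],1],
    [[0,0,0],[-30,0,0],1],
    [[0,0,0],[0,0,0],1],
    [[0,0,0],[0,0,0],1],
    [[0,0,0],[0,0,0],1],
  ],
)

```text
clock: 8.28
eef_pos: [599.5, 6.3, 303.2]
tool_rot: [-1.336, 1.569, 3.137]
force: [-0.7, -0.1, -0.1]
width: -0.3
```

```bash
cat >> h.py <<'E'
def incase():
    p,Q,s=pose(); M=Q.as_matrix(); a=np.radians(76.3); X=np.array([np.cos(a),np.sin(a)]);Y=np.array([-X[1],X[0]]); e=p[:2]-[543.1,19.2]
    print(s['clock'],'case',round(e@X,1),round(e@Y,1),round(p[2],1),'yaw',np.degrees(np.arctan2(M[1,1],M[0,1])).round(1),'tool x',M[:,0].round(3),'F',s['force'].round(1),'w',s['width'],'q',s['qpos'].round(2))
E
python3 -c "
from h import *
incase()"
```

```text
8.275 case 0.8 -57.8 303.2 yaw -13.7 tool x [-0.002  0.    -1.   ] F [-0.7 -0.1 -0.1] w -0.3396197607010243 q [-0.35  0.55  0.48  1.61 -0.28  1.05 -0.03]
```

Emit:
jog_arm(
  series=[
    [[0,0,0],[0,-24.5,-53],1],
    [[0,0,0],[0,-24.5,-53],1],
    [[0,0,0],[0,-24.5,-53],1],
    [[0,0,0],[0,-24.5,-52],1],
    [[0,0,0],[0,0,0],1],
    [[0,0,0],[34,0,0],1],
    [[0,0,0],[34,0,0],1],
    [[0,0,0],[0,0,0],1],
  ],
)

```text
clock: 9.28
eef_pos: [553.2, 232.9, 233.4]
tool_rot: [-0.841, 1.564, -2.653]
force: [-0.7, -0.7, -0.7]
width: 0.4
```

```bash
python3 -c "
from h import *
incase()
save('scene','s5')"
```

```text
9.275 case 210.1 40.8 233.4 yaw -13.8 tool x [-0.006 -0.003 -1.   ] F [-0.7 -0.7 -0.7] w 0.3524900096386506 q [-0.72  0.62  0.44  1.69 -0.32  0.91 -0.39]
```

View pics/s5.png

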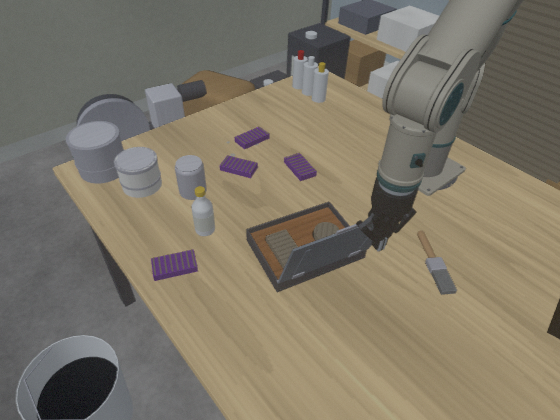

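Fingers are behind the lid near (380,240), clear of everything. Pushing.

Emit:
jog_arm(
  series=[
    [[0,0,0],[0,0,25],1],
    [[0,0,0],[0,0,25],1],
    [[0,0,0],[0,0,24],1],
    [[0,0,0],[0,0,24],1],
    [[0,0,0],[1,0,22],1],
    [[0,0,0],[2,0,21],1],
    [[0,0,0],[7,0,20],1],
    [[0,0,0],[8,0,20],1],
  ],
)

```text
clock: 10.32
eef_pos: [511.8, 56.8, 218.0]
tool_rot: [0.097, 1.57, -1.714]
force: [1.1, 1.4, -0.7]
width: 0.0
```

```bash
python3 -c "
from h import *
incase()"
```

```text
10.325 case 29.2 39.4 218.0 yaw -13.7 tool x [-0.    -0.001 -1.   ] F [ 1.1  1.4 -0.7] w 0.04583678162420241 q [-0.46  0.52  0.43  1.94 -0.31  0.74 -0.08]
```

Emit:
jog_arm(
  series=[
    [[0,0,0],[12,0,18],1],
    [[0,0,0],[13,0,18],1],
    [[0,0,0],[16,0,14],1],
    [[0,0,0],[17,0,13],1],
    [[0,0,0],[19,0,9],1],
    [[0,0,0],[20,0,9],1],
    [[0,0,0],[16,0,3],1],
    [[0,0,0],[12,0,2],1],
  ],
)

```text
clock: 11.32
eef_pos: [490.3, -26.7, 92.3]
tool_rot: [-0.935, 1.568, -2.746]
force: [0.1, -0.8, 2.1]
width: -0.4
```

```bash
python3 -c "
from h import *
incase()"
```

```text
11.325 case -57.1 40.4 92.3 yaw -13.8 tool x [-0.003 -0.001 -1.   ] F [ 0.1 -0.8  2.1] w -0.35279319184358576 q [-0.18  0.7   0.27  2.09 -0.43  0.41  0.19]
```

Now press the last 17 mm down in small steps.

Emit:
jog_arm(
  series=[
    [[0,0,0],[7,0,1],1],
    [[0,0,0],[7,0,1],1],
    [[0,0,0],[3,0,0],1],
    [[0,0,0],[1,0,0],1],
    [[0,0,0],[0,0,0],1],
  ],
)

```text
clock: 11.95
eef_pos: [491.3, -26.8, 75.6]
tool_rot: [2.232, 1.571, 0.422]
force: [-0.6, 0.4, 2.0]
width: -0.1
```

```bash
python3 -c "
from h import *
incase()"
```

```text
11.95 case -57.0 39.4 75.6 yaw -13.7 tool x [ 0.  0. -1.] F [-0.6  0.4  2. ] w -0.09588066367655639 q [-0.16  0.72  0.24  2.1  -0.45  0.37  0.2 ]
```

Emit:
jog_arm(
  series=[
    [[0,0,0],[1,0,0],1],
    [[0,0,0],[1,0,0],1],
    [[0,0,0],[1,0,0],1],
    [[0,0,0],[0,0,0],1],
  ],
)

```text
clock: 12.45
eef_pos: [491.3, -26.8, 75.2]
tool_rot: [2.553, 1.568, 0.742]
force: [-7.0, 0.4, 34.3]
width: -0.2
```

Firm stop (34 N) with the tip at about 50 mm, the shut lid's height. Backing off to check.

Emit:
jog_arm(
  series=[
    [[0,0,0],[-10,0,0],1],
    [[0,0,0],[-50,0,0],1],
    [[0,0,0],[-60,0,0],1],
    [[0,0,0],[-60,0,-30],1],
    [[0,0,0],[0,0,-50],1],
    [[0,0,0],[0,0,0],1],
    [[0,0,0],[0,0,0],1],
  ],
)

```text
clock: 13.32
eef_pos: [509.4, 48.8, 248.0]
tool_rot: [-0.605, 1.57, -2.414]
force: [0.3, -0.6, 0.4]
width: 0.1
```

```bash
python3 -c "
from h import *
incase()
d=save('wrist','w6'); t=save('scene','s6'); 
X=np.array([.237,.9715]);Y=np.array([-.9715,.237])
for n,D in(('w',d),('s',t)):
  P=cloud(D); q=P[D['range_z']>0]; e=(q[:,:2]-[543.1,19.2]); x=e@X;y=e@Y
  k=(abs(x)<85)&(abs(y)<120)&(abs(q[:,2]-50)<20); q=q[k]; print(n,len(q)); 
  if len(q)>50: print(np.median(q[:,2]),'slopes',np.linalg.lstsq(np.c_[x[k],y[k],np.ones(k.sum())],q[:,2],rcond=None)[0].round(4))
a=cv2.resize(d['img'],(400,300));b=cv2.resize(t['img'],(400,300));cv2.imwrite('pics/v6.png',np.hstack([a,b])[:,:,::-1])
"
```

```text
13.325 case 20.8 39.8 248.0 yaw -13.7 tool x [-0.001 -0.001 -1.   ] F [ 0.3 -0.6  0.4] w 0.11241585632465771 q [-0.47  0.48  0.47  1.92 -0.29  0.81 -0.09]
w 40488
51.343673000507465 slopes [1.10000e-03 4.00000e-04 5.14023e+01]
s 4458
49.705075338261906 slopes [1.60000e-03 3.00000e-04 4.97289e+01]
```

View pics/v6.png

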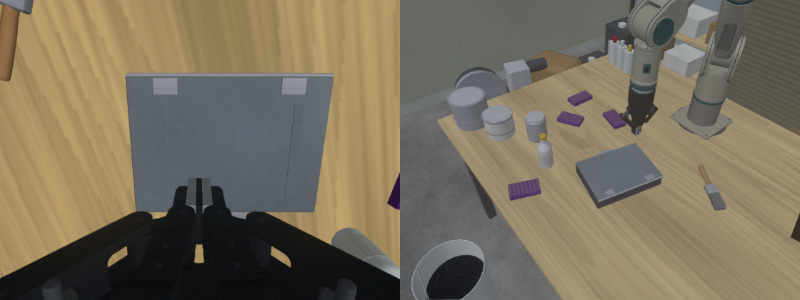

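The lid lies flat: slope about 0.001, height about 50 mm. The robot is clear and the bystanders stand where they were. Handing in.

```bash
python3 -c "
from h import *
print(finish_job())"
```

```text
the job is handed in; nothing more can be done
None
```

I put the ribbed sample into the rectangular recess, released it, then swung the lid over from behind and pressed it shut. I handed the job in at about 13.4 s of the 53 s allowed; the hand-in gives no verdict.

**Board, before the lid closed:** it lay flat in its recess, with its centre within about 1 mm of the measured recess centre. Its direction matched the case (76.3°) and its tilt was under 0.001 rad. The disc was level at the same height and had not been touched.

**Lid, after closing:** pressing met a hard stop at 34 N. The plate then measured 50–51 mm high, with a slope of about 0.001–0.002 rad against the 0.035 limit.

**Bystanders:** the bottle and brush looked unmoved in the last picture. The tin did too, though I did not measure any of the three again.

**Disagreements:**
- The top and wrist cameras placed the board and recess 2–3 mm apart, within their calibration error, so I placed the board by the wrist camera.
- My first tilt fit gave impossible slopes because it included bad range readings; filtering those out gave the flat result.
- Early in the placing I corrected the board's position from a pose read before the arm had settled, which left it about 6 mm off. I measured again and fixed that before lowering it.

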